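# Find the binding belt pulley by hand and put it on the reject post

### The arm

A 6-joint arm with a two-finger parallel gripper is mounted at the origin on a cart in front of the work surface, level with it; the furniture and walls round the work are solid. World frame = base frame: x ahead of the robot, y to its left, z up, the work surface at z = 0. Lengths are in m, angles in rad, forces in N, time in s.
With the tool pointing down it reaches from about 0.375 to 0.975 m from the base axis. Payload 3.8 kg.
Tool frame: the origin (TCP) lies where the fingers leave the gripper's body, on its centre line; the fingertips stand 73 mm ahead of it and the grasp point (between the pads) lies 54 mm ahead of it (nose_length is the distance from the TCP to the fingertips, in m); z points along the fingers, y is the line along which they close (so a half turn about z gives the same grasp; the last joint's range is limited). The gripper opens to 85 mm and grips with 20 to 120 N. Pads are 22 mm wide; open, the fingers measure 114 mm over their backs; the gripper's body (76 mm by 85 mm) begins 54 mm behind the grasp point. The pads swing forward as they close: fully open they stand 13 mm farther back than shut.
Start: joints at [-1.254, 0.264, 1.604, -0, 1.274, -0.037], TCP at [0.234, -0.633, 0.304] pointing down, gripper open.
Joint ranges: [-2.63, 2.63], [-0.94, 2.18], [0.31, 2.57], [-1.31, 4.45], [0, 2.66], [-2.55, 2.55]. Speed limits (rad/s): [2.57, 2.57, 3.14, 3.14, 3.14, 3.14].

### API

Orientations are given as a rotation vector (axis times angle).
In Python, from workcell import read_state, read_camera, calibration, finish_job, look_for, cut_out, tip_of, nose_length gives the robot as it stands.
- The arm moves only by the tool step_arm, never from a script. Its argument "targets" is a list of rows, each a list of 3 entries, a list of its own where there are three numbers: the turn, a rotation vector about the tool's x, y, z in rad, then the shift along the tool's x, y, z in mm, then the finger opening in mm, from 0 to 85.4. In form: [[[ax, ay, az], [x, y, z], grip], ...]. A call has 1 to 5 rows; each row shifts and turns the commanded pose from where the row before left it, along the tool's axes as they then stand; what a row does not reach is not made up. A row lasts 1/12 s, in which the tool goes at most 41.7 mm and 7.16 degrees, less where a joint would pass 70% of its speed; a pose out of reach is approached as far as the arm can. A call with a gripper value outside its range is refused whole. The fingers move at their own pace and stop on an object; "grip_force" is the grip in N (left out, the last holds). Time passes only in rows, so rows that do not move let the fingers close. It gives the time, the measured TCP pose, the force, the opening and the grip force at its end, in the units of the state.
- read_state(): the state, without advancing time (a new reading comes with each control period).
- read_camera(name): name is "side" or "top" or "wrist"; returns the picture (480x640x3 uint8, red, green, blue); there is no depth.
- calibration(name): a dict with "camera_matrix" (3x3 intrinsics, pixels), "R" (3x3) and "t" (3): a world point X has camera coordinates R X + t. Camera axes: x right, y down, z forward; pixel columns grow to the right and rows downward; lengths in m; the calibration is good to about 2 mm. A picture is of the moment at which its call begins: read the wrist's pose just before it. calibration takes no time and is no camera call; for the wrist camera it gives the pose at the moment of the call.
- finish_job(): hands the job in; it is judged then, once.
Trained networks look in the newest picture that a camera, given by its name, has taken for a name from the list of things; names that differ only in an ending like _2 or _b are one class to them, and where a whole thing is asked for, a point or a joint stands for the part that bears it (a point fixed in the world has none). Each returns a list of dicts, best first, with "score" (0 to 1); they miss things now and then, are a little off and sometimes report something else, mostly with a low value. They report only what shows in the picture. A call takes as long as a camera call. They do not tell look-alikes from the thing itself.
- look_for(camera, query): "extent" ([left, top, right, bottom] in pixels, round what is visible of it).
- cut_out(camera, query): "region" (480x640 bool, what is visible of it) and "extent" ([left, top, right, bottom] in pixels, round what is visible of it).
- tip_of(camera, query): "at" ([row, column] in pixels: a listed point, or the origin of a listed thing).
The state is a dict: "time": time; "q": joint angles; "joint_vel": joint speeds; "joint_torque": joint torques, N m; "tool_pos": TCP position; "tcp_rot": TCP orientation; "wrist_force": force on the tool from outside, world axes, zero at the start; "torque": the same for the moment, N m; "width": opening from 0.0 (shut) to 1.0 (fully open); "grip_force": force on a finger pad.
Only numpy, scipy, OpenCV 4.12 (cv2) and the standard library are available. Lean on these libraries where they do the work, as an engineer would, in place of code of your own. Each camera call takes 0.05 s, during which the arm holds its last target. There are 200 camera calls.

### The job

Three pulleys that look alike stand on the long board and the bearing of one binds: spin each by pushing its pin gently with a fingertip, never above 20 N on a wheel, the good ones by at least a quarter turn, and do not force the one that drags. Then lift the binding pulley by its square hub and seat it upright and fully home on the single reject post. Leave the good pulleys on their posts, and the timer, dish and marker where they are.

Things in the scene. Friction and masses are not known exactly. Their poses are not given: they have to be found in the camera images.
- board: fixed grey plate 90 x 400 x 12 mm; origin at the centre of its underside, y along its length, z up. Three upright steel posts at y = -140, 0, +140 mm: 12 mm square, sides along the plate's axes, 45 mm tall over the plate, the top 10 mm a round cone
- reject: fixed grey plate 90 x 90 x 12 mm with one such post (12 mm square, 45 mm tall, sides along the plate's axes) in its middle, empty; origin at the centre of its underside, z up
- reject_seat (a point): the centre of the reject post's foot, on the top of the reject plate, 12 mm above the bench: a pulley that is fully home has its origin here
- pulley_a: one of three identical-looking pulleys, 0.3 kg; origin at the centre of the hub's lower end, z up. Hub: upright steel square tube, 22 mm outside, sides along x and y, 70 mm tall, blind bore from below 14.4 mm square, 56 mm deep; 1.2 mm play a side on a post (can shift that much and turn 0.2 rad). The hub's top 42 mm stand free over the wheel for gripping
- pulley_b: the second pulley, see pulley_a
- pulley_c: the third pulley, see pulley_a
- pin_a (a point): centre of the top of pulley_a's pin, 46 mm above the pulley's origin. The steel pin, 10 mm thick, stands 18 mm up from the face of the aluminium grooved wheel, 38 mm from the axis. The wheel is 96 mm across and turns on the hub, from 12 to 28 mm above the pulley's origin. Push the pin along its circle: a finger face slanting to the path wedges
- pin_b (a point): centre of the top of pulley_b's pin
- pin_c (a point): centre of the top of pulley_c's pin
- w_a (a joint): turn of pulley_a's wheel on its hub, rad, + counterclockwise from above, counting on over turns; at 0 the pin is on the hub's -x side; starts within 0.25 of 0. A good wheel turns without end, under 0.1 N at the pin, and coasts. The binding one (any of the three, on any post) drags with 0.3 N m (8 N at the pin), stops when let go and jams solid 0.35 to 0.85 rad from its start
- w_b (a joint): turn of pulley_b's wheel, as w_a; w_b is also the name of the wheel with its pin
- w_c (a joint): turn of pulley_c's wheel, as w_a; w_c is also the name of the wheel with its pin
- timer: bystander: clockwork bench timer, 56 x 66 x 70 mm; origin under its centre
- dish: bystander: round glass dish, upside down, 91 mm across, 24 mm tall; origin under its centre
- marker: bystander: felt marker lying along its y axis, 14 x 128 x 16 mm; origin under its centre
Mind the look-alikes: they are no part of the job. Leave any orange look-alike of the pulley_b alone. Leave any orange look-alike of the reject alone.

How it is judged:
On the way, in this order (a step that is already met when the one before it is completed fails the run):
1. two wheels have been turned on to beyond 1 rad (only good ones can), all three pulleys still on the board ((((value of joint w_b above 1 rad or value of joint w_b below -1 rad) and (value of joint w_c above 1 rad or value of joint w_c below -1 rad)) or ((value of joint w_a above 1 rad or value of joint w_a below -1 rad) and (value of joint w_c above 1 rad or value of joint w_c below -1 rad)) or ((value of joint w_a above 1 rad or value of joint w_a below -1 rad) and (value of joint w_b above 1 rad or value of joint w_b below -1 rad))) and distance of each of pulley_a, pulley_b, pulley_c from where it was at the start of the episode below 0.02 m), for 0.1 s.
2. the pulley whose wheel has not turned on is lifted off its post (((distance of pulley_a from where it was at the start of the episode above 0.05 m and value of joint w_a between -0.7 and 0.7 rad) or (distance of pulley_b from where it was at the start of the episode above 0.05 m and value of joint w_b between -0.7 and 0.7 rad) or (distance of pulley_c from where it was at the start of the episode above 0.05 m and value of joint w_c between -0.7 and 0.7 rad))), for 0.1 s.
At the end, for the whole second after the job is handed in: the binding pulley (wheel within 0.7 rad of its zero) stands released, at rest and fully home on the reject post (within 4 mm sideways, 3 mm in height); the good ones, wheels turned beyond 1 rad, stand within 6 mm of their starts; all upright within 4 degrees (((horizontal distance between pulley_a and reject_seat below 0.004 m and z of pulley_a in the frame of reject_seat below 0.003 m and linear speed of pulley_a below 0.02 m/s and value of joint w_a between -0.7 and 0.7 rad and distance of each of pulley_b, pulley_c from where it was at the start of the episode below 0.006 m and (value of joint w_b above 1 rad or value of joint w_b below -1 rad) and (value of joint w_c above 1 rad or value of joint w_c below -1 rad) and angle between each of pulley_a, pulley_b, pulley_c's own z axis and vertical below 0.07 rad) or (horizontal distance between pulley_b and reject_seat below 0.004 m and z of pulley_b in the frame of reject_seat below 0.003 m and linear speed of pulley_b below 0.02 m/s and value of joint w_b between -0.7 and 0.7 rad and distance of each of pulley_a, pulley_c from where it was at the start of the episode below 0.006 m and (value of joint w_a above 1 rad or value of joint w_a below -1 rad) and (value of joint w_c above 1 rad or value of joint w_c below -1 rad) and angle between each of pulley_a, pulley_b, pulley_c's own z axis and vertical below 0.07 rad) or (horizontal distance between pulley_c and reject_seat below 0.004 m and z of pulley_c in the frame of reject_seat below 0.003 m and linear speed of pulley_c below 0.02 m/s and value of joint w_c between -0.7 and 0.7 rad and distance of each of pulley_a, pulley_b from where it was at the start of the episode below 0.006 m and (value of joint w_a above 1 rad or value of joint w_a below -1 rad) and (value of joint w_b above 1 rad or value of joint w_b below -1 rad) and angle between each of pulley_a, pulley_b, pulley_c's own z axis and vertical below 0.07 rad))); the robot touches nothing.
It fails at once if a wheel is pushed with more than 20 N (contact force between any of the arm, the fingers and w_a above 20 N or contact force between any of the arm, the fingers and w_b above 20 N or contact force between any of the arm, the fingers and w_c above 20 N).
It fails at once if a pulley found to turn freely (beyond 1 rad) is taken off its post ((distance of pulley_a from where it was at the start of the episode above 0.025 m and (value of joint w_a above 1 rad or value of joint w_a below -1 rad)) or (distance of pulley_b from where it was at the start of the episode above 0.025 m and (value of joint w_b above 1 rad or value of joint w_b below -1 rad)) or (distance of pulley_c from where it was at the start of the episode above 0.025 m and (value of joint w_c above 1 rad or value of joint w_c below -1 rad))).
It fails at once if the timer, dish or marker is moved by more than 20 mm (distance of any of timer, dish, marker from where it was at the start of the episode above 0.02 m).
It also fails if it takes over 72 s, if anything falls off the work surface, if the arm or the gripper's body presses on something with over 40 N, if the wrist force passes 120 N, or if a joint passes its speed limit or range.

## Working session

There is one attempt and no reset: what is moved stays moved. The work goes in short steps, Python scripts to look and compute and a tool call to move; the robot and the scene stay as the last step left them, time stands still between calls to the robot, and variables do not carry over. Pictures are saved under pics/ and viewed, at most 10 in all, crops included, and the job is handed in when it is done.

Besides the shell and the picture viewer there is one more tool, called as name(argument=value, ...), one argument or row to a line, values as JSON. step_arm: Moves the arm, as the interface text tells. Its arguments: {"type":"object","properties":{"targets":{"type":"array","items":{"type":"array"}},"grip_force":{"type":"number"}},"required":["targets"]}

```bash
mkdir -p pics; cat > h.py <<'E'
import numpy as np,cv2
from workcell import *
from scipy.spatial.transform import Rotation as Ro
def cam(n):
    c=calibration(n);return np.array(c["camera_matrix"]),np.array(c["R"]),np.array(c["t"]).ravel()
def ray(n,uv,z,c=None):
    K,R,t=c or cam(n)
    d=R.T@np.linalg.solve(K,[uv[0],uv[1],1]);o=-R.T@t
    return o+d*(z-o[2])/d[2]
def proj(n,X,c=None):
    K,R,t=c or cam(n);p=K@(R@np.asarray(X)+t);return p[:2]/p[2]
def save(n,im): cv2.imwrite('pics/'+n+'.png',im[...,::-1])
E
python3 - <<'E'
from h import *
s=read_state();print(s["time"],s["tool_pos"],s["tcp_rot"],s["width"],nose_length)
ims={}
for n in("top","side"):
    im=read_camera(n);save(n+'0',im)
    for q in("pulley_a","pin_a","reject","reject_seat","board","timer","dish","marker"):
        f=tip_of(n,q); 
        print(n,q,[(round(r["score"],2),np.round(r["at"]).astype(int).tolist()[::-1], np.round(ray(n,r["at"][::-1],{"pin_a":.058,"pulley_a":.012,"reject_seat":.012}.get(q,0)),3)[:2].tolist()) for r in f[:6]])
E
```

```text
0.0 [ 0.2336906  -0.63263461  0.30256707] [-3.09038969e+00 -5.52488795e-01  4.86995857e-04] 1.00190608642091 0.0726
top pulley_a [(0.97, [289, 243], [0.579, 0.113]), (0.88, [346, 243], [0.576, -0.023]), (0.88, [231, 248], [0.568, 0.254]), (0.79, [213, 309], [0.422, 0.295])]
top pin_a [(0.87, [228, 263], [0.525, 0.253]), (0.71, [348, 255], [0.542, -0.026]), (0.62, [198, 308], [0.424, 0.319]), (0.6, [289, 256], [0.542, 0.11])]
top reject [(0.94, [452, 327], [0.375, -0.269]), (0.63, [416, 264], [0.526, -0.191]), (0.63, [290, 246], [0.574, 0.113])]
top reject_seat [(0.92, [454, 328], [0.372, -0.272]), (0.6, [421, 265], [0.521, -0.2])]
top board []
top timer [(0.62, [254, 166], [0.775, 0.203]), (0.22, [417, 264], [0.525, -0.194])]
top dish [(0.64, [390, 173], [0.753, -0.135])]
top marker [(0.86, [282, 329], [0.374, 0.132])]
side pulley_a [(0.93, [322, 234], [0.578, -0.027]), (0.83, [240, 311], [0.571, 0.26]), (0.69, [288, 272], [0.564, 0.112]), (0.55, [275, 363], [0.425, 0.294]), (0.46, [305, 172], [0.75, -0.147])]
side pin_a [(0.8, [265, 372], [0.411, 0.332]), (0.74, [251, 308], [0.539, 0.252]), (0.62, [333, 235], [0.536, -0.018]), (0.6, [300, 270], [0.528, 0.107]), (0.3, [302, 173], [0.726, -0.111]), (0.15, [323, 232], [0.56, -0.008])]
side reject [(0.92, [383, 212], [0.515, -0.195])]
side reject_seat [(0.95, [444, 220], [0.378, -0.272]), (0.74, [381, 208], [0.521, -0.192])]
side board [(0.74, [285, 273], [0.573, 0.112])]
side timer [(0.94, [204, 249], [0.769, 0.2])]
side dish [(0.69, [305, 174], [0.755, -0.149]), (0.25, [383, 208], [0.523, -0.205])]
side marker [(0.74, [335, 235], [0.559, -0.053]), (0.64, [284, 273], [0.574, 0.114]), (0.58, [340, 330], [0.375, 0.135])]
```

View pics/top0.png

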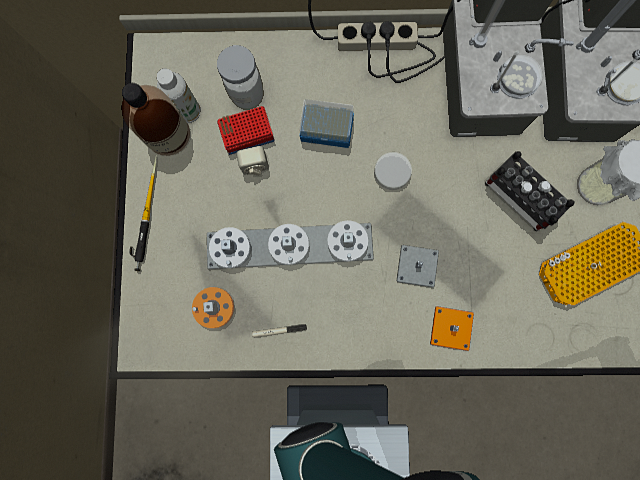

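View pics/side0.png

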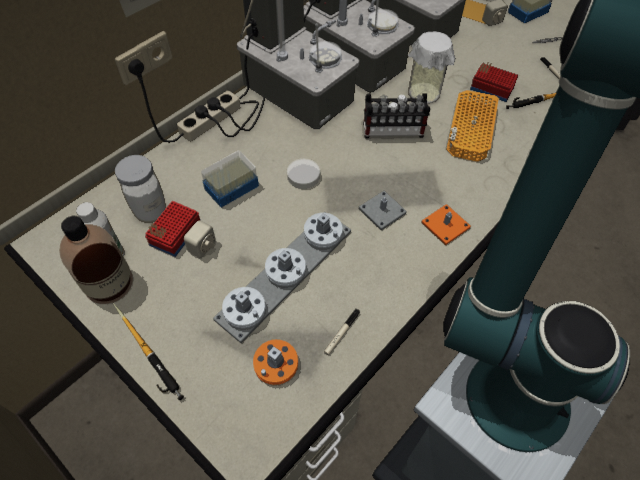

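Top view: the three grey pulleys sit at about (231,247), (288,243) and (347,240), with their pins on the robot side. Look-alikes are the orange pulley at (213,309), and for the reject the orange plate at (453,328). The description makes my choice the grey pulleys on the grey board and the grey reject at (418,266). I'll move the wrist camera over to check this and measure.

step_arm(
  targets=[
    [[0,0,0],[25.4,-30.4,0],85],
    [[0,0,0],[25.4,-30.4,0],85],
    [[0,0,0],[25.4,-30.4,0],85],
    [[0,0,0],[25.4,-30.4,0],85],
    [[0,0,0],[25.4,-30.4,0],85],
  ],
)

```text
time: 1.32
tool_pos: [0.3005, -0.445, 0.3038]
tcp_rot: [3.093, 0.552, 0.0]
wrist_force: [1.3, 0.7, 1.0]
width: 0.996
grip_force: 0.0
```

step_arm(
  targets=[
    [[0,0,0],[25.4,-30.4,0],85],
    [[0,0,0],[25.4,-30.4,0],85],
    [[0,0,0],[25.4,-30.4,0],85],
    [[0,0,0],[25.4,-30.4,0],85],
    [[0,0,0],[25.4,-30.4,0],85],
  ],
)

```text
time: 1.73
tool_pos: [0.367, -0.2582, 0.3042]
tcp_rot: [3.092, 0.552, 0.001]
wrist_force: [1.4, 0.1, -0.5]
width: 0.994
grip_force: 0.0
```

```bash
cat > w.py <<'E'
from h import *
import sys
s=read_state();c=cam("wrist");im=read_camera("wrist");save(sys.argv[1],im)
print(round(s["time"],2),np.round(s["tool_pos"],4),np.round(s["q"],2),"yaw",Ro.from_rotvec(s["tcp_rot"]).as_matrix()[:,0].round(4),"F",np.round(s["wrist_force"],1))
print("cam at",(-c[1].T@c[2]).round(3),"fwd",c[1][2].round(2))
for q in sys.argv[2:]:
    z={"pin_a":.058,"pulley_a":.012,"reject_seat":.012}.get(q,0)
    for r in tip_of("wrist",q):print(q,round(r["score"],2),np.round(r["at"][::-1],1),ray("wrist",r["at"][::-1],z,c)[:2].round(4))
E
python3 w.py w1 reject_seat reject
```

```text
1.73 [ 0.367  -0.2582  0.3042] [-0.67 -0.18  2.06  0.    1.26  0.55] yaw [9.383e-01 3.459e-01 7.000e-04] F [ 1.4  0.1 -0.5]
cam at [ 0.44  -0.232  0.374] fwd [-0.29 -0.11 -0.95]
reject_seat 0.92 [299.2   1.3] [ 0.5189 -0.1914]
reject_seat 0.89 [321.8 200.2] [ 0.3669 -0.269 ]
reject 0.94 [322.3 195.7] [ 0.369  -0.2691]
reject 0.89 [303.3   8.8] [ 0.5173 -0.1953]
```

step_arm(
  targets=[
    [[0,0,0],[25.4,-30.4,0],85],
    [[0,0,0],[25.4,-30.4,0],85],
    [[0,0,0],[25.4,-30.4,0],85],
    [[0,0,0],[25.4,-30.4,0],85],
    [[0,0,0],[25.4,-30.4,0],85],
  ],
)

```text
time: 2.3
tool_pos: [0.4338, -0.0732, 0.3043]
tcp_rot: [3.092, 0.549, 0.002]
wrist_force: [1.3, -0.5, 0.9]
width: 0.995
grip_force: 0.0
```

step_arm(
  targets=[
    [[0,0,0],[25.4,-30.4,0],85],
    [[0,0,0],[25.4,-30.4,0],85],
    [[0,0,0],[25.4,-30.4,0],85],
    [[0,0,0],[25.4,-30.4,0],85],
    [[0,0,0],[25.4,-30.4,0],85],
  ],
)

```text
time: 2.72
tool_pos: [0.5009, 0.1138, 0.3041]
tcp_rot: [3.092, 0.551, 0.001]
wrist_force: [1.8, -0.3, -0.4]
width: 0.997
grip_force: 0.0
```

```bash
python3 w.py w2 pulley_a pin_a
```

```text
2.72 [0.5009 0.1138 0.3041] [ 0.18 -0.04  1.94 -0.    1.24  1.39] yaw [9.385e-01 3.453e-01 8.000e-04] F [ 1.8 -0.3 -0.4]
cam at [0.574 0.141 0.374] fwd [-0.29 -0.11 -0.95]
pulley_a 0.83 [480.6 172.6] [ 0.578  -0.0289]
pulley_a 0.67 [119.4 200.6] [0.4327 0.2872]
pulley_a 0.59 [336.1 124.1] [0.5718 0.1159]
pin_a 0.98 [481.7 222.4] [ 0.5396 -0.0285]
pin_a 0.81 [ 48.2 207. ] [0.4242 0.3243]
pin_a 0.73 [161.2 119.7] [0.5272 0.2506]
pin_a 0.68 [331.9 174.3] [0.5336 0.1077]
```

View pics/w2.png

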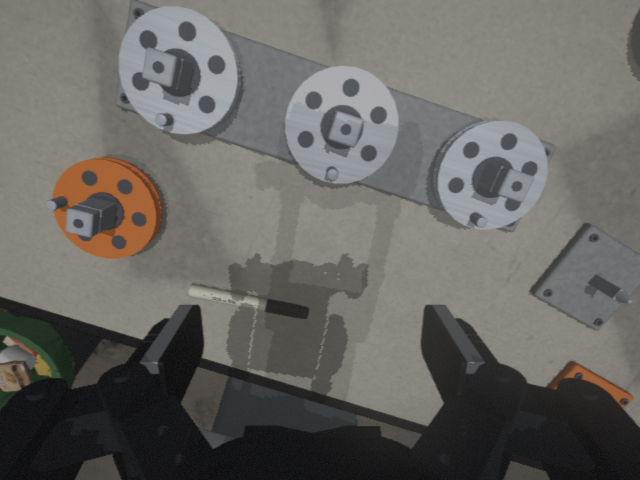

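View pics/w1.png

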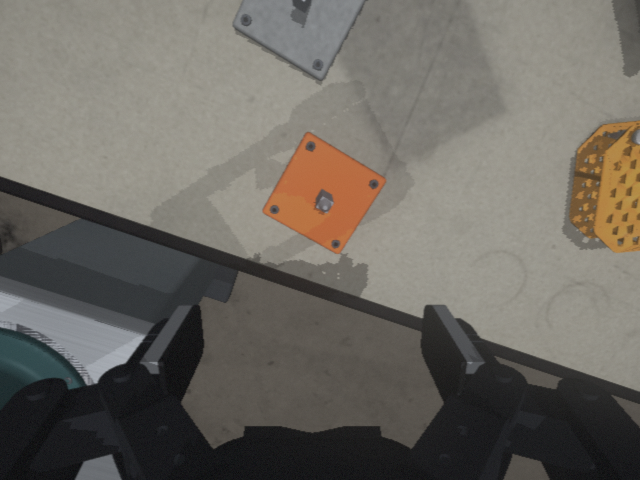

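Wrist view: the grey pulleys' pins are at (164,121), (332,174) and (478,220), with hub tops at (160,67), (345,130) and (516,185). The grey reject is at about (595,275), the orange pulley at (105,208) and the orange plate at the lower right. The choice holds. Next I'll compute precise positions.

```bash
python3 - <<'E'
from h import *
c=cam("wrist")
f=lambda u,z:ray("",u,z,c)[:2]
H=[f(u,.082) for u in[(160,67),(345,130),(516,185)]]
P=[f(u,.058) for u in[(164,119),(332,173),(479,219)]]
W=[f(u,.040) for u in[(180,71),(342,125),(494,175)]]
print("hub",np.round(H,4).tolist());print("wheel",np.round(W,4).tolist());print("pin",np.round(P,4).tolist())
im=cv2.imread('pics/w2.png')
# wheel by network regions: circle fit
for r in cut_out("wrist","w_a"):
    print(round(r["score"],2),np.round(r["extent"]))
C=[f(u,.012) for u in[(532,290),(590,224),(598,328)]];print("rej",np.round(C,4).tolist())
B=[f(u,.012) for u in[(553,146),(129,0),(118,106),(516,231)]];print("board corners",np.round(B,4).tolist())
for q,z in(("pulley_a",.012),("pin_a",.058),("reject_seat",.012)):
    print(q,[(round(r["score"],2),np.round(f(r["at"][::-1],z),4).tolist()) for r in tip_of("wrist",q)])
E
```

```text
hub [[0.5646, 0.252], [0.5705, 0.1138], [0.5786, -0.0252]]
wheel [[0.566, 0.2521], [0.5729, 0.1138], [0.5803, -0.0267]]
pin [[0.5278, 0.2492], [0.5346, 0.1088], [0.542, -0.024]]
0.97 [117.   3. 243. 133.]
0.86 [284.  64. 396. 186.]
0.78 [ 43. 158. 161. 262.]
0.7 [429. 120. 546. 228.]
rej [[0.4881, -0.1367], [0.5711, -0.1533], [0.4735, -0.2271]]
board corners [[0.6238, -0.079], [0.6036, 0.3148], [0.5175, 0.3063], [0.5392, -0.0884]]
pulley_a [(0.83, [0.5784, -0.0278]), (0.67, [0.4319, 0.2874]), (0.59, [0.5716, 0.1168])]
pin_a [(0.98, [0.5401, -0.0276]), (0.81, [0.4232, 0.3244]), (0.73, [0.5265, 0.2511]), (0.68, [0.5335, 0.1085])]
reject_seat [(0.76, [0.5222, -0.1884])]
```

step_arm(
  targets=[
    [[0,0,0],[29.3,16.2,30],30],
    [[0,0,0.11],[0,0,40],30],
    [[0,0,0.11],[0,0,40],30],
    [[0,0,0],[0,0,34],30],
    [[0,0,0],[0,0,0],30],
  ],
)

```text
time: 3.48
tool_pos: [0.5248, 0.1057, 0.1545]
tcp_rot: [3.133, 0.206, -0.023]
wrist_force: [-2.4, -0.9, -1.4]
width: 0.353
grip_force: 0.0
```

```bash
python3 w.py w3 pin_a pulley_a; python3 -c "
from h import *
print(np.round(read_state()['width'],3))"
```

```text
3.48 [0.5248 0.1057 0.1545] [ 0.15  0.15  2.04 -0.    0.97  1.59] yaw [ 0.9913  0.1308 -0.0144] F [-2.4 -0.9 -1.4]
cam at [0.603 0.116 0.223] fwd [-0.32 -0.04 -0.95]
pin_a 0.98 [592.4 284.8] [ 0.54   -0.0285]
pin_a 0.59 [311.1 260.7] [0.5348 0.1069]
pulley_a 0.95 [ 50.7 145.1] [0.5644 0.2533]
pulley_a 0.91 [303.5 162.3] [0.5732 0.1162]
pulley_a 0.87 [ 19.4 345.4] [0.432  0.2844]
pulley_a 0.72 [556.8 187.8] [ 0.5778 -0.0267]
0.355
```

View pics/w3.png

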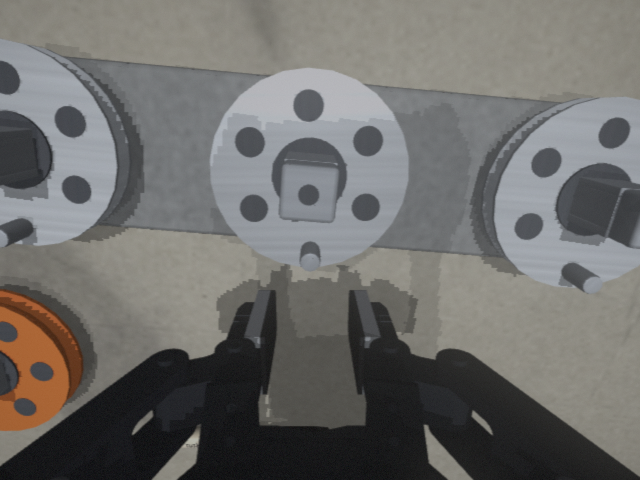

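The view shows the pin of the middle pulley at (310,261), its hub top at (309,194), and both fingers straddling the pin's line.

step_arm(
  targets=[
    [[0,0,0],[0,0,0],30],
    [[0,0,0],[0,0,0],30],
  ],
)

```text
time: 3.8
tool_pos: [0.5326, 0.1085, 0.1654]
tcp_rot: [-3.134, -0.209, -0.009]
wrist_force: [0.4, -0.4, -0.1]
width: 0.35
grip_force: 0.0
```

step_arm(
  targets=[
    [[0,0,0],[2,1,20],30],
    [[0,0,0],[0,0,14],24],
    [[0,0,0],[0,0,10],18],
    [[0,0,0],[0,0,0],18],
    [[0,0,0],[0,0,0],18],
  ],
)

```text
time: 4.22
tool_pos: [0.5328, 0.1079, 0.1187]
tcp_rot: [-3.135, -0.21, -0.001]
wrist_force: [0.1, 0.6, -0.3]
width: 0.21
grip_force: 0.0
```

step_arm(
  targets=[
    [[0,0,-0.06],[0.3,2.3,0],18],
    [[0,0,-0.06],[0.3,2.3,0],18],
    [[0,0,-0.06],[0.3,2.3,0],18],
    [[0,0,-0.06],[0.3,2.3,0],18],
    [[0,0,-0.06],[0.3,2.3,0],18],
  ],
)

```text
time: 4.63
tool_pos: [0.5376, 0.0975, 0.1196]
tcp_rot: [-3.066, -0.68, -0.003]
wrist_force: [-2.0, 1.3, 0.9]
width: 0.209
grip_force: 1.1
```

```bash
python3 w.py w4 pin_a
```

```text
4.63 [0.5376 0.0975 0.1196] [0.13 0.21 2.04 0.   0.89 1.27] yaw [0.9061 0.423  0.002 ] F [-2.   1.3  0.9]
cam at [0.608 0.13  0.19 ] fwd [-0.28 -0.13 -0.95]
pin_a 0.97 [301.3 319.6] [0.5365 0.1013]
pin_a 0.92 [581.  427.1] [ 0.5399 -0.0303]
```

View pics/w4.png

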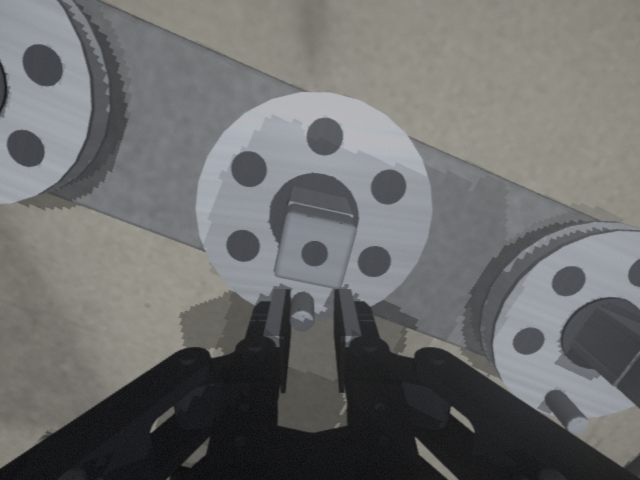

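The middle hub has turned with its wheel relative to the board (14° in the picture against 23°). That's a drag sign, so I'm backing off and testing the right pulley next.

step_arm(
  targets=[
    [[0,0,0],[0,-3,0],22],
    [[0,0,0],[0,0,-30],30],
    [[0,0,0],[0,0,-25],30],
    [[0,0,0],[-17,37,0],30],
    [[0,0,0],[-17,37,0],30],
  ],
)

```text
time: 5.15
tool_pos: [0.5382, 0.0194, 0.1765]
tcp_rot: [3.065, 0.681, 0.011]
wrist_force: [0.4, -0.5, -0.4]
width: 0.352
grip_force: 0.0
```

step_arm(
  targets=[
    [[0,0,0],[-17,37,0],30],
    [[0,0,0.11],[0,0,0],30],
    [[0,0,0.11],[0,0,0],30],
    [[0,0,0.11],[0,0,0],30],
    [[0,0,0.11],[0,0,0],30],
  ],
)

```text
time: 5.57
tool_pos: [0.5363, -0.0228, 0.1738]
tcp_rot: [3.141, -0.022, 0.002]
wrist_force: [-0.0, 0.2, -0.1]
width: 0.351
grip_force: 0.0
```

step_arm(
  targets=[
    [[0,0,0],[0,0,0],30],
    [[0,0,0],[0,0,0],30],
  ],
)

```text
time: 5.73
tool_pos: [0.5363, -0.0223, 0.1736]
tcp_rot: [3.141, -0.006, 0.002]
wrist_force: [-0.8, 0.3, 0.6]
width: 0.351
grip_force: 0.0
```

```bash
python3 w.py w5 pin_a pulley_a
```

```text
5.73 [ 0.5363 -0.0223  0.1736] [-0.09  0.12  2.03 -0.    0.99  1.49] yaw [ 1.    -0.004  0.001] F [-0.8  0.3  0.6]
cam at [ 0.614 -0.023  0.244] fwd [-0.31  0.   -0.95]
pin_a 0.83 [ 78.7 267.3] [0.5368 0.0999]
pin_a 0.58 [324.1 259.7] [ 0.5407 -0.0292]
pulley_a 0.87 [322.  174.5] [ 0.578  -0.0291]
pulley_a 0.86 [ 87.2 184.5] [0.5724 0.1147]
```

View pics/w5.png

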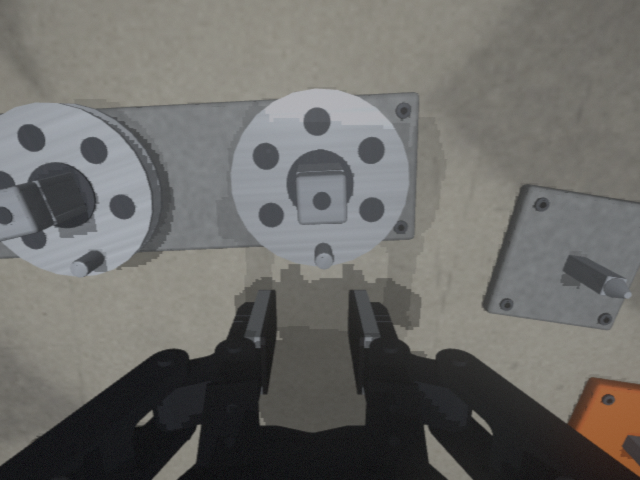

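The right pulley's pin is at (324,260), its hub at (321,198), and the middle pulley's pin stayed put at (80,268) when released. That puts the right pin at (0.5407, -0.029).

step_arm(
  targets=[
    [[0,0,0],[4,6,20],30],
    [[0,0,0],[0,0,20],30],
    [[0,0,0],[0,0,13],18],
    [[0,0,0],[0,0,0],18],
    [[0,0,0],[0,0,0],18],
  ],
)

```text
time: 6.3
tool_pos: [0.5393, -0.0282, 0.1193]
tcp_rot: [-3.141, 0.008, 0.003]
wrist_force: [0.6, 0.1, -0.2]
width: 0.212
grip_force: 0.0
```

step_arm(
  targets=[
    [[0,0,-0.06],[0.3,2.3,0],18],
    [[0,0,-0.06],[0.3,2.3,0],18],
    [[0,0,-0.06],[0.3,2.3,0],18],
    [[0,0,-0.06],[0.3,2.3,0],18],
    [[0,0,-0.06],[0.3,2.3,0],18],
  ],
)

```text
time: 6.72
tool_pos: [0.5435, -0.0395, 0.1216]
tcp_rot: [3.107, 0.466, 0.003]
wrist_force: [-1.1, 0.2, -0.3]
width: 0.213
grip_force: 0.5
```

```bash
python3 w.py w6 pin_a
```

```text
6.72 [ 0.5435 -0.0395  0.1216] [-0.12  0.2   2.04  0.    0.89  1.15] yaw [0.9561 0.2931 0.0017] F [-1.1  0.2 -0.3]
cam at [ 0.618 -0.017  0.192] fwd [-0.29 -0.09 -0.95]
pin_a 0.75 [299.6 322.6] [ 0.5403 -0.0357]
pin_a 0.29 [557.2 381.6] [ 0.5451 -0.1472]
```

View pics/w6.png

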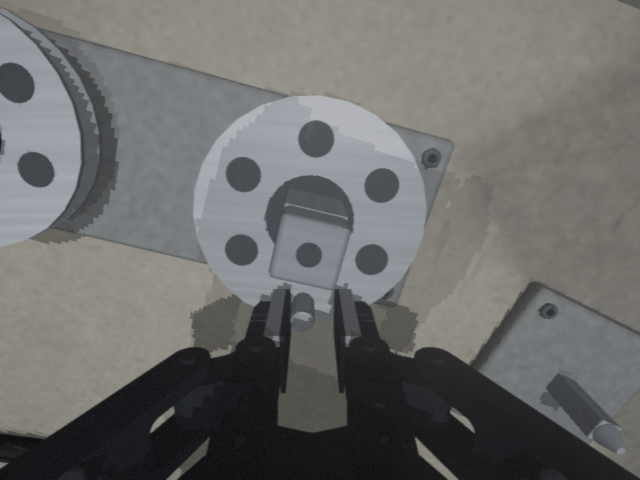

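The hub stays aligned with the board (14° against 15°), so this wheel is free. I'm carrying it on along its circle.

step_arm(
  targets=[
    [[0,0,-0.12],[0.8,4.5,0],18],
    [[0,0,-0.12],[0.8,4.5,0],18],
    [[0,0,-0.12],[0.8,4.5,0],18],
    [[0,0,-0.12],[0.8,4.5,0],18],
    [[0,0,-0.12],[0.8,4.5,0],18],
  ],
)

```text
time: 7.23
tool_pos: [0.5577, -0.0567, 0.1211]
tcp_rot: [2.83, 1.364, 0.001]
wrist_force: [-1.3, -0.8, 0.1]
width: 0.212
grip_force: 0.7
```

```bash
cat > r.py <<'E'
from h import *
import sys
s=read_state();M=Ro.from_rotvec(s["tcp_rot"]).as_matrix();c=np.array([float(sys.argv[1]),float(sys.argv[2])])
print(s["tool_pos"].round(4) if hasattr(s["tool_pos"],"round") else s["tool_pos"],"yaw",np.arctan2(M[1,0],M[0,0]).round(3),"axis in tool mm",(1000*(M[:2,:2].T@(c-np.array(s["tool_pos"])[:2]))).round(1),"z",s["tool_pos"][2])
E
python3 r.py .5790 -.0275
```

```text
[ 0.5577 -0.0567  0.1211] yaw 0.898 axis in tool mm [36.1 -1.5] z 0.1211097699927281
```

step_arm(
  targets=[
    [[0,0,-0.12],[0.2,4.4,0],18],
    [[0,0,-0.12],[0.2,4.4,0],18],
    [[0,0,-0.12],[0.2,4.4,0],18],
    [[0,0,-0.12],[0.2,4.4,0],18],
    [[0,0,-0.12],[0.2,4.4,0],18],
  ],
)

```text
time: 7.65
tool_pos: [0.5781, -0.0649, 0.1211]
tcp_rot: [2.3, 2.139, 0.001]
wrist_force: [-0.3, 0.7, 0.2]
width: 0.211
grip_force: 0.4
```

step_arm(
  targets=[
    [[0,0,0],[0,0,0],20],
    [[0,0,0],[0,0,-20],24],
    [[0,0,0],[0,0,-34],30],
    [[0,0,0],[0,0,0],30],
  ],
)

```text
time: 7.98
tool_pos: [0.5813, -0.0654, 0.1809]
tcp_rot: [2.304, 2.123, 0.011]
wrist_force: [1.4, 0.3, 1.8]
width: 0.352
grip_force: 0.0
```

```bash
python3 r.py .5790 -.0275; python3 w.py w7 pin_a; python3 - <<'E'
from h import *
for n in("top","side"):
    read_camera(n)
    for r in tip_of(n,"pin_a"):print(n,round(r["score"],2),ray(n,r["at"][::-1],.058)[:2].round(3))
E
```

```text
[ 0.5813 -0.0654  0.1809] yaw 1.489 axis in tool mm [37.6 -5.4] z 0.1809356031630525
7.98 [ 0.5813 -0.0654  0.1809] [-0.15  0.2   1.93 -0.    1.01 -0.07] yaw [ 8.140e-02  9.967e-01 -9.000e-04] F [1.4 0.3 1.8]
cam at [0.586 0.013 0.251] fwd [-0.01 -0.31 -0.95]
pin_a 0.77 [299.3 264.4] [ 0.5751 -0.0662]
top 0.92 [0.528 0.257]
top 0.88 [0.534 0.1  ]
top 0.86 [0.421 0.327]
top 0.57 [ 0.583 -0.065]
side 0.8 [ 0.572 -0.064]
side 0.71 [0.537 0.094]
side 0.64 [0.525 0.251]
```

step_arm(
  targets=[
    [[0,0,0],[38.8,-10,0],30],
    [[0,0,0],[38.8,-10,0],30],
    [[0,0,0],[38.8,-10,0],30],
    [[0,0,0],[38.8,-10,0],30],
    [[0,0,0],[38.8,-10,0],30],
  ],
)

```text
time: 8.7
tool_pos: [0.5412, 0.1336, 0.1728]
tcp_rot: [-2.306, -2.131, 0.003]
wrist_force: [1.1, 0.6, 0.5]
width: 0.352
grip_force: 0.0
```

step_arm(
  targets=[
    [[0,0,0],[38.8,-10,0],30],
    [[0,0,0],[38.8,-10,0],30],
    [[0,0,0],[38.8,-10,0],30],
    [[0,0,0.11],[0,0,0],30],
    [[0,0,0.12],[0,0,0],30],
  ],
)

```text
time: 9.12
tool_pos: [0.52, 0.2531, 0.1727]
tcp_rot: [-2.536, -1.853, 0.003]
wrist_force: [0.3, -1.1, 0.0]
width: 0.347
grip_force: 0.0
```

step_arm(
  targets=[
    [[0,0,0.12],[0,0,0],30],
    [[0,0,0.12],[0,0,0],30],
    [[0,0,0.12],[0,0,0],30],
    [[0,0,0.12],[0,0,0],30],
    [[0,0,0.12],[0,0,0],30],
  ],
)

```text
time: 9.53
tool_pos: [0.5207, 0.2504, 0.1726]
tcp_rot: [2.973, 1.013, -0.004]
wrist_force: [0.9, -0.3, 0.2]
width: 0.353
grip_force: 0.0
```

step_arm(
  targets=[
    [[0,0,0.12],[0,0,0],30],
    [[0,0,0.12],[0,0,0],30],
    [[0,0,0.12],[0,0,0],30],
    [[0,0,0.12],[0,0,0],30],
    [[0,0,0.12],[0,0,0],30],
  ],
)

```text
time: 9.95
tool_pos: [0.5208, 0.2503, 0.1726]
tcp_rot: [3.139, 0.089, -0.004]
wrist_force: [0.4, -0.4, 0.0]
width: 0.351
grip_force: 0.0
```

step_arm(
  targets=[
    [[0,0,0],[0,0,0],30],
    [[0,0,0],[0,0,0],30],
  ],
)

```text
time: 10.12
tool_pos: [0.521, 0.2503, 0.173]
tcp_rot: [3.139, 0.104, -0.003]
wrist_force: [-0.4, 0.4, 0.1]
width: 0.354
grip_force: 0.0
```

```bash
python3 w.py w8 pin_a pulley_a; python3 r.py .565 .252
```

```text
10.12 [0.521  0.2503 0.173 ] [0.4  0.2  1.94 0.   1.01 1.91] yaw [ 0.9978  0.0664 -0.0019] F [-0.4  0.4  0.1]
cam at [0.599 0.255 0.243] fwd [-0.31 -0.02 -0.95]
pin_a 0.9 [312.2 256.5] [0.5271 0.2501]
pin_a 0.69 [601.6 258.4] [0.5361 0.0997]
pulley_a 0.82 [540.4 174.1] [0.5718 0.1145]
pulley_a 0.6 [311.2 169.3] [0.5654 0.2532]
[0.5213 0.2505 0.1736] yaw 0.066 axis in tool mm [43.7  1.4] z 0.17357332438187056
```

Pin A is at (0.527, 0.250). I'll move 6 mm in x, go down, then do the gentle test push and carry on only if it stays free.

step_arm(
  targets=[
    [[0,0,0],[6,0,20],30],
    [[0,0,0],[0,0,20],30],
    [[0,0,0],[0,0,13],18],
    [[0,0,0],[0,0,0],18],
    [[0,0,0],[0,0,0],18],
  ],
)

```text
time: 10.68
tool_pos: [0.5266, 0.2507, 0.12]
tcp_rot: [3.139, 0.101, -0.004]
wrist_force: [0.0, 0.3, -0.4]
width: 0.209
grip_force: 0.0
```

step_arm(
  targets=[
    [[0,0,-0.06],[0.3,2.3,0],18],
    [[0,0,-0.06],[0.3,2.3,0],18],
    [[0,0,-0.06],[0.3,2.3,0],18],
    [[0,0,-0.06],[0.3,2.3,0],18],
    [[0,0,-0.06],[0.3,2.3,0],18],
  ],
)

```text
time: 11.1
tool_pos: [0.5314, 0.2405, 0.1225]
tcp_rot: [-3.088, -0.573, -0.002]
wrist_force: [-1.9, 0.4, -0.1]
width: 0.211
grip_force: 0.6
```

```bash
python3 w.py w9 pin_a; python3 r.py .565 .2525
```

```text
11.1 [0.5314 0.2405 0.1225] [0.38 0.27 1.96 0.   0.91 1.59] yaw [0.9333 0.359  0.0012] F [-1.9  0.4 -0.1]
cam at [0.604 0.268 0.192] fwd [-0.29 -0.11 -0.95]
pin_a 0.86 [615.5 409.8] [0.5366 0.1008]
pin_a 0.7 [ 56.6 435.9] [0.4346 0.3251]
pin_a 0.68 [301.6 321.5] [0.5282 0.2434]
[0.5317 0.2402 0.1224] yaw 0.364 axis in tool mm [35.5  0.4] z 0.12241323585524508
```

View pics/w9.png

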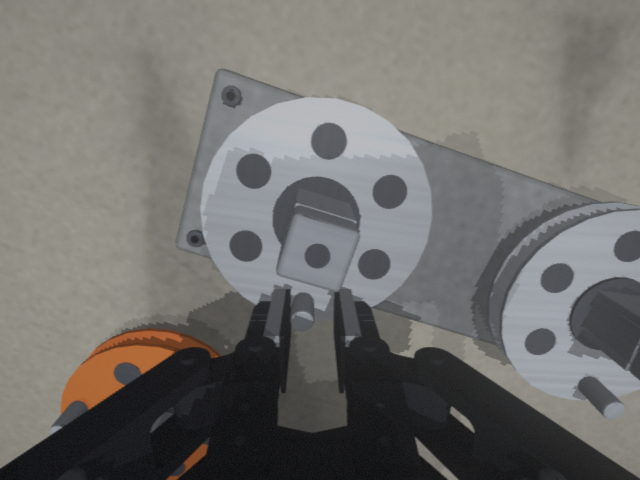

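The hub stays aligned with the board (16° against 18°), so this wheel is free and the middle one binds. I'm carrying this one on.

step_arm(
  targets=[
    [[0,0,-0.12],[0.6,4.5,0],18],
    [[0,0,-0.12],[0.6,4.5,0],18],
    [[0,0,-0.12],[0.6,4.5,0],18],
    [[0,0,-0.12],[0.6,4.5,0],18],
    [[0,0,-0.12],[0.6,4.5,0],18],
  ],
)

```text
time: 11.62
tool_pos: [0.5462, 0.2236, 0.122]
tcp_rot: [-2.78, -1.462, -0.0]
wrist_force: [-1.5, 0.7, 0.4]
width: 0.207
grip_force: 0.7
```

step_arm(
  targets=[
    [[0,0,-0.12],[0.2,4.4,0],18],
    [[0,0,-0.12],[0.2,4.4,0],18],
    [[0,0,-0.12],[0.2,4.4,0],18],
    [[0,0,-0.12],[0.2,4.4,0],18],
    [[0,0,-0.12],[0.2,4.4,0],18],
  ],
)

```text
time: 12.03
tool_pos: [0.567, 0.2166, 0.122]
tcp_rot: [2.224, 2.218, 0.0]
wrist_force: [-1.4, 0.1, 0.9]
width: 0.212
grip_force: 0.6
```

step_arm(
  targets=[
    [[0,0,0],[0,0,0],20],
    [[0,0,0],[0,0,-20],24],
    [[0,0,0],[0,0,-34],30],
    [[0,0,0],[0,0,0],40],
    [[0,0,0],[0,0,0],50],
  ],
)

```text
time: 12.45
tool_pos: [0.5689, 0.2175, 0.1788]
tcp_rot: [2.231, 2.207, 0.01]
wrist_force: [1.2, 0.7, 0.1]
width: 0.585
grip_force: 0.0
```

```bash
python3 w.py w10 pin_a pulley_a;python3 r.py .572 .115; python3 - <<'E'
from h import *
for n in("top","side"):
    read_camera(n)
    for r in tip_of(n,"pin_a"):print(n,round(r["score"],2),ray(n,r["at"][::-1],.058)[:2].round(3))
E
```

```text
12.45 [0.5689 0.2175 0.1788] [ 0.32  0.24  1.87 -0.    1.02  0.34] yaw [0.0108 0.9999 0.0024] F [1.2 0.7 0.1]
cam at [0.569 0.295 0.249] fwd [ 0.   -0.3  -0.95]
pin_a 0.94 [300.4 273.8] [0.5628 0.212 ]
pin_a 0.64 [262.3 436. ] [0.5365 0.101 ]
pulley_a 0.81 [314.1 371.2] [0.57   0.1138]
pulley_a 0.6 [ 77.2 120.8] [0.4309 0.2923]
pulley_a 0.56 [304.7 183.9] [0.5653 0.253 ]
[0.5661 0.2165 0.1746] yaw 1.562 axis in tool mm [-101.4    6.7] z 0.17457339612977094
top 0.74 [ 0.579 -0.06 ]
top 0.58 [0.536 0.104]
side 0.67 [0.36 0.16]
side 0.66 [0.54  0.102]
side 0.6 [0.414 0.335]
side 0.58 [0.554 0.264]
side 0.57 [ 0.561 -0.063]
side 0.55 [0.563 0.209]
```

Pin A now sits at about 1.46 rad, so it's good. Next I'll go over the middle pulley to grasp its hub, with the fingers closing across the pin direction.

step_arm(
  targets=[
    [[0,0,0],[-34,2,0],46],
    [[0,0,0],[-34,2,0],46],
    [[0,0,0],[-34,2,0],46],
    [[0,0,0.11],[0,0,0],46],
    [[0,0,0.11],[0,0,0],46],
  ],
)

```text
time: 13.22
tool_pos: [0.5717, 0.1124, 0.1743]
tcp_rot: [-2.467, -1.945, 0.002]
wrist_force: [-0.2, 2.3, 0.2]
width: 0.538
grip_force: 0.0
```

step_arm(
  targets=[
    [[0,0,0.12],[0,0,0],46],
    [[0,0,0.12],[0,0,0],46],
    [[0,0,0.12],[0,0,0],46],
    [[0,0,0.12],[0,0,0],46],
    [[0,0,0.12],[0,0,0],46],
  ],
)

```text
time: 13.63
tool_pos: [0.5717, 0.1144, 0.1743]
tcp_rot: [-2.93, -1.132, 0.002]
wrist_force: [0.1, -0.9, -0.2]
width: 0.54
grip_force: 0.0
```

step_arm(
  targets=[
    [[0,0,0.12],[0,0,0],46],
    [[0,0,0.12],[0,0,0],46],
    [[0,0,0.12],[0,0,0],46],
    [[0,0,0.12],[0,0,0],46],
    [[0,0,0],[0,0,0],46],
  ],
)

```text
time: 14.05
tool_pos: [0.5717, 0.1145, 0.1743]
tcp_rot: [3.115, 0.408, -0.002]
wrist_force: [0.5, 0.1, -0.1]
width: 0.534
grip_force: 0.0
```

step_arm(
  targets=[
    [[0,0,0],[0,0,0],46],
  ],
)

```text
time: 14.13
tool_pos: [0.5717, 0.1145, 0.1744]
tcp_rot: [3.114, 0.418, -0.002]
wrist_force: [-0.3, -0.2, -0.2]
width: 0.538
grip_force: 0.0
```

```bash
python3 w.py w11 pin_a pulley_a;python3 r.py .572 .115
```

```text
14.13 [0.5717 0.1145 0.1744] [ 0.15  0.21  1.93 -0.    1.01  1.46] yaw [ 0.9646  0.2636 -0.0011] F [-0.3 -0.2 -0.2]
cam at [0.647 0.135 0.244] fwd [-0.3  -0.08 -0.95]
pin_a 0.89 [122.7 235.7] [0.5625 0.2126]
pin_a 0.88 [320.1 328.6] [0.5368 0.0998]
pin_a 0.79 [622.5 338.7] [ 0.5756 -0.0663]
pin_a 0.48 [521.7 281. ] [0.5933 0.0037]
pulley_a 0.96 [309.8 239.7] [0.5707 0.1153]
pulley_a 0.75 [ 94.8 189.3] [0.5674 0.2519]
pulley_a 0.62 [ 31. 355.] [0.4343 0.2845]
pulley_a 0.58 [521.  278.1] [ 0.5818 -0.0273]
[0.5719 0.1145 0.1748] yaw 0.266 axis in tool mm [ 0.2 -0.4] z 0.17478124730445369
```

View pics/w11.png

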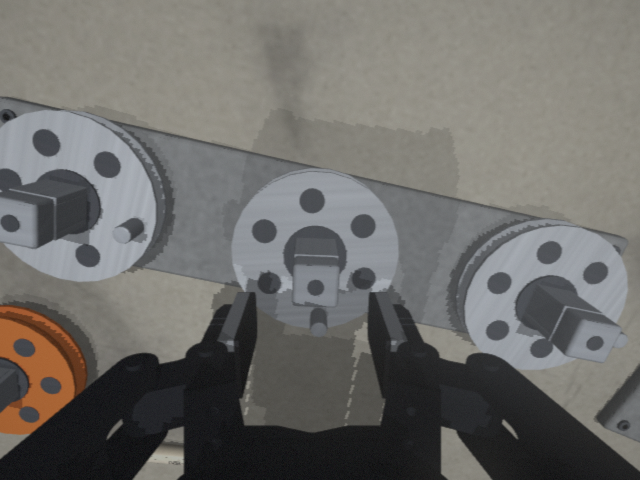

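The hub (316,285) sits centred between the fingers and its top edge is within 2° of the tool, so I'll grasp it and lift.

step_arm(
  grip_force=60,
  targets=[
    [[0,0,0],[0,0,20],44],
    [[0,0,0],[0,0,20],44],
    [[0,0,0],[0,0,13],44],
    [[0,0,0],[0,0,0],30],
    [[0,0,0],[0,0,0],18],
  ],
)

```text
time: 14.7
tool_pos: [0.5708, 0.1137, 0.1209]
tcp_rot: [3.113, 0.415, -0.006]
wrist_force: [-3.6, -5.8, -2.2]
width: 0.248
grip_force: 56.9
```

step_arm(
  targets=[
    [[0,0,0],[0,0,0],15],
    [[0,0,0],[0,0,0],15],
    [[0,0,0],[0,0,0],15],
    [[0,0,0],[0,0,0],15],
  ],
)

```text
time: 15.03
tool_pos: [0.5707, 0.1137, 0.1213]
tcp_rot: [3.113, 0.414, -0.005]
wrist_force: [-1.7, -4.7, -7.5]
width: 0.248
grip_force: 59.3
```

step_arm(
  targets=[
    [[0,0,0],[0,0,-8],15],
    [[0,0,0],[0,0,-12],15],
    [[0,0,0],[0,0,-12],15],
    [[0,0,0],[0,0,-14],15],
    [[0,0,0],[0,0,-14],15],
  ],
)

```text
time: 15.45
tool_pos: [0.5734, 0.1155, 0.1852]
tcp_rot: [-3.113, -0.412, -0.007]
wrist_force: [0.4, 1.2, -3.2]
width: 0.249
grip_force: 59.8
```

step_arm(
  targets=[
    [[0,0,0],[0,0,-20],15],
    [[0,0,0],[0,0,-20],15],
    [[0,0,0],[0,0,-20],15],
    [[0,0,0],[0,0,0],15],
    [[0,0,0],[0,0,0],15],
  ],
)

```text
time: 15.87
tool_pos: [0.5741, 0.1156, 0.2461]
tcp_rot: [-3.113, -0.413, -0.013]
wrist_force: [0.5, -0.8, -4.0]
width: 0.249
grip_force: 59.9
```

```bash
python3 r.py .52 -.19; python3 - <<'E'
from h import *
s=read_state();print(s["time"],np.round(s["wrist_force"],1),s["width"],s["grip_force"])
# reject: net in top, side + plate fit
for n in("top","side"):
    read_camera(n)
    for q in("reject","reject_seat","pin_a"):
        z={"reject":0,"pin_a":.058}.get(q,.012)
        for r in tip_of(n,q)[:5]:print(n,q,round(r["score"],2),ray(n,r["at"][::-1],z)[:2].round(4))
    for r in cut_out(n,"reject"):
        m=r["region"].astype(np.uint8);cs=max(cv2.findContours(m,0,2)[0],key=cv2.contourArea)
        w=np.array([ray(n,p,.012)[:2] for p in cs[:,0]],dtype=np.float32)
        print(n,"rect",round(r["score"],2),cv2.minAreaRect(w))
E
```

```text
[0.5741 0.1156 0.2461] yaw 0.264 axis in tool mm [-131.9  280.9] z 0.24605970493683108
15.8667 [ 0.5 -0.8 -4. ] 0.24877928679174643 59.903816655278206
top reject 0.78 [ 0.3716 -0.266 ]
top reject 0.68 [ 0.5246 -0.1896]
top reject 0.65 [ 0.5885 -0.0596]
top reject_seat 0.87 [ 0.5208 -0.2042]
top reject_seat 0.64 [ 0.3766 -0.2673]
top pin_a 0.92 [ 0.5824 -0.0618]
top pin_a 0.66 [0.4227 0.3193]
top pin_a 0.65 [0.5619 0.1117]
top pin_a 0.62 [0.562  0.2148]
top rect 0.91 ((0.5210790038108826, -0.19197770953178406), (0.09088750928640366, 0.0911235436797142), 81.63236236572266)
top rect 0.62 ((0.37404894828796387, -0.26633012294769287), (0.0908360555768013, 0.09029997140169144), 79.9373779296875)
side reject 0.64 [ 0.5155 -0.1938]
side reject_seat 0.86 [ 0.3697 -0.2705]
side reject_seat 0.78 [ 0.5215 -0.188 ]
side pin_a 0.75 [0.4079 0.3263]
side pin_a 0.72 [0.597  0.0465]
side pin_a 0.71 [ 0.5639 -0.0624]
side pin_a 0.56 [0.5648 0.2219]
side rect 0.64 ((0.3702976405620575, -0.26398080587387085), (0.09813942015171051, 0.09475526213645935), 78.76254272460938)
side rect 0.55 ((0.517460286617279, -0.19182062149047852), (0.09486430883407593, 0.09341570734977722), 81.25845336914062)
```

Lifted. I'll stop short of the reject first so the wrist camera can see its plate and post past the held pulley.

step_arm(
  targets=[
    [[0,0,0],[-20.9,28.9,0],15],
    [[0,0,0],[-20.9,28.9,0],15],
    [[0,0,0],[-20.9,28.9,0],15],
    [[0,0,0],[-20.9,28.9,0],15],
    [[0,0,0],[-20.9,28.9,0],15],
  ],
)

```text
time: 16.78
tool_pos: [0.5081, -0.0534, 0.242]
tcp_rot: [3.114, 0.414, 0.0]
wrist_force: [0.1, -0.2, -4.1]
width: 0.25
grip_force: 59.4
```

step_arm(
  targets=[
    [[0,0,0],[-20.9,28.9,0],15],
    [[0,0,0],[-20.9,28.9,0],15],
    [[0,0,0],[-20.9,28.9,0],15],
    [[0,0,0],[-20.9,28.9,0],15],
    [[0,0,0.11],[0,0,0],15],
  ],
)

```text
time: 17.2
tool_pos: [0.4563, -0.1907, 0.2423]
tcp_rot: [3.129, 0.236, -0.002]
wrist_force: [0.2, 1.0, -2.8]
width: 0.252
grip_force: 59.9
```

step_arm(
  targets=[
    [[0,0,0.1],[0,0,0],15],
    [[0,0,0.1],[0,0,0],15],
    [[0,0,0.1],[0,0,0],15],
    [[0,0,0],[0,0,0],15],
    [[0,0,0],[0,0,0],15],
  ],
)

```text
time: 17.62
tool_pos: [0.4582, -0.1857, 0.242]
tcp_rot: [-3.133, 0.225, 0.0]
wrist_force: [0.8, -0.0, -3.4]
width: 0.248
grip_force: 59.9
```

```bash
python3 w.py w12 reject_seat reject pulley_a pin_a;python3 r.py .5205 -.191; python3 - <<'E'
from h import *
c=cam("wrist")
for r in cut_out("wrist","reject"):
    m=r["region"].astype(np.uint8);cs=max(cv2.findContours(m,0,2)[0],key=cv2.contourArea)
    w=np.array([ray("",p,.012,c)[:2] for p in cs[:,0]],dtype=np.float32)
    print("rect",round(r["score"],2),r["extent"],cv2.minAreaRect(w))
for q in("reject","pulley_a"): print(q,[(round(r["score"],2),np.round(r["extent"]).tolist()) for r in look_for("wrist",q)])
E
```

```text
17.62 [ 0.4582 -0.1857  0.242 ] [-0.44 -0.03  2.05  0.    1.12  1.28] yaw [ 0.9897 -0.1432 -0.    ] F [ 0.8 -0.  -3.4]
cam at [ 0.535 -0.197  0.312] fwd [-0.3   0.04 -0.95]
reject_seat 0.8 [305.6 134.1] [ 0.5199 -0.1903]
reject_seat 0.6 [421.9 295.4] [ 0.3708 -0.2705]
reject 0.98 [414.9 291.7] [ 0.3688 -0.2674]
reject 0.74 [306.4 137.2] [ 0.5169 -0.1903]
pulley_a 0.95 [309.6 271.4] [ 0.4072 -0.1769]
pulley_a 0.83 [76.7 82.8] [ 0.5799 -0.0296]
pin_a 0.89 [93.9 79.6] [ 0.5733 -0.0665]
pin_a 0.65 [320.8 394.6] [ 0.3185 -0.1734]
[ 0.4583 -0.1855  0.2421] yaw -0.145 axis in tool mm [62.3 -3.5] z 0.2420604057599234
rect 0.64 [409.1, 245.7, 476.0, 339.2] ((0.3706912100315094, -0.2849820852279663), (0.055441830307245255, 0.09197378903627396), 80.9560546875)
rect 0.63 [249.9, 71.7, 373.3, 191.6] ((0.5196753740310669, -0.1932002156972885), (0.09032834321260452, 0.08934400975704193), 80.86944580078125)
reject [(0.97, [251.0, 70.0, 374.0, 191.0]), (0.59, [408.0, 248.0, 476.0, 339.0])]
pulley_a [(0.89, [198.0, 180.0, 424.0, 405.0]), (0.6, [1.0, 0.0, 134.0, 154.0]), (0.2, [248.0, 67.0, 373.0, 192.0])]
```

```bash
python3 - <<'E'
from h import *
c=cam("wrist");im=read_camera("wrist")
s=read_state();M=Ro.from_rotvec(s["tcp_rot"]).as_matrix();p=np.array(s["tool_pos"])
for q,z in(("pulley_a",p[2]-.1093),("pin_a",p[2]-.0633)):
  for r in tip_of("wrist",q)[:3]:
    w=ray("",r["at"][::-1],z,c);print(q,round(r["score"],2),"tool mm",(1e3*M.T@(w-p)).round(1))
r=max(cut_out("wrist","w_b"),key=lambda r:r["region"].sum());e=np.round(r["extent"]);print(e)
# wheel outline circle fit at upper face plane
m=r["region"].astype(np.uint8);cs=max(cv2.findContours(m,0,2)[0],key=cv2.contourArea)
w=np.array([ray("",q,p[2]-.0813,c)[:2] for q in cs[:,0]],dtype=np.float32);(x,y),R=cv2.minEnclosingCircle(w)
print("circle tool mm",(1e3*M[:2,:2].T@(np.array([x,y])-p[:2])).round(1),R)
E
```

```text
pulley_a 0.94 tool mm [  89.5 -102.9  109.3]
pin_a 0.8 tool mm [ 87.8 -69.7  63.3]
pin_a 0.7 tool mm [-37.3   4.8  63.3]
[200. 182. 419. 409.]
circle tool mm [3.  0.6] 0.04915973171591759
```

step_arm(
  targets=[
    [[0,0,0],[30.5,-1.5,0],15],
    [[0,0,0.014],[30.5,-1.5,0],15],
    [[0,0,0],[0,0,30],15],
    [[0,0,0],[0,0,30],15],
    [[0,0,0],[0,0,10],15],
  ],
)

```text
time: 18.63
tool_pos: [0.5171, -0.1905, 0.1679]
tcp_rot: [-3.129, 0.251, 0.01]
wrist_force: [-1.4, 1.5, -5.1]
width: 0.241
grip_force: 59.8
```

step_arm(
  targets=[
    [[0,0,0],[0,0,0],15],
    [[0,0,0],[0,0,0],15],
  ],
)

```text
time: 18.8
tool_pos: [0.5185, -0.1913, 0.1716]
tcp_rot: [-3.131, 0.251, 0.003]
wrist_force: [-0.5, -0.0, -2.5]
width: 0.251
grip_force: 59.8
```

```bash
python3 r.py .520 -.1913; python3 - <<'E'
from h import *
s=read_state();M=Ro.from_rotvec(s["tcp_rot"]).as_matrix();p=np.array(s["tool_pos"]);print(np.round(M[:,2],4),np.round(s["wrist_force"],1))
# same-plane check in fixed cameras: hub centre (TCP) vs post
for n in("top","side"):
    read_camera(n)
    for r in tip_of(n,"pulley_a"):
        w=ray(n,r["at"][::-1],p[2]-.1093);print(n,round(r["score"],2),"tool mm",(1e3*M.T@(w-p))[:2].round(1))
E
```

```text
[ 0.5185 -0.1913  0.1716] yaw -0.16 axis in tool mm [ 1.5 -0.3] z 0.17159522568368551
[-1.9e-03  8.0e-04 -1.0e+00] [-0.5 -0.  -2.5]
top 0.95 tool mm [-167.1 -449.8]
top 0.77 tool mm [ 7.1 -2.3]
top 0.75 tool mm [  24.7 -172.7]
top 0.61 tool mm [ -24.2 -437.8]
side 0.79 tool mm [-7.  -1.4]
side 0.76 tool mm [   9.6 -188.7]
side 0.59 tool mm [-190.  -476.7]
```

Aligned, with the hub bottom at about 62 mm, just over the post tip at 57 mm. I'll descend gently and watch the force.

step_arm(
  targets=[
    [[0,0,0],[0,0,4],15],
    [[0,0,0],[0,0,4],15],
    [[0,0,0],[0,0,3],15],
    [[0,0,0],[0,0,3],15],
  ],
)

```text
time: 19.33
tool_pos: [0.5189, -0.1915, 0.1578]
tcp_rot: [-3.131, 0.251, 0.0]
wrist_force: [0.8, 0.5, -4.3]
width: 0.249
grip_force: 59.9
```

step_arm(
  targets=[
    [[0,0,0],[0,0,2],15],
    [[0,0,0],[0,0,2],15],
    [[0,0,0],[0,0,2],15],
  ],
)

```text
time: 19.58
tool_pos: [0.5192, -0.1918, 0.1519]
tcp_rot: [3.131, -0.251, 0.0]
wrist_force: [-1.0, -0.9, -2.8]
width: 0.25
grip_force: 60.0
```

The hub is past the cone with no extra force, so it's on the post. Continuing down.

step_arm(
  targets=[
    [[0,0,0],[0,0,5],15],
    [[0,0,0],[0,0,5],15],
    [[0,0,0],[0,0,5],15],
    [[0,0,0],[0,0,5],15],
    [[0,0,0],[0,0,3],15],
  ],
)

```text
time: 20.0
tool_pos: [0.519, -0.1918, 0.1283]
tcp_rot: [3.131, -0.251, -0.0]
wrist_force: [-0.1, -4.1, -1.5]
width: 0.248
grip_force: 60.2
```

step_arm(
  targets=[
    [[0,0,0],[0,0,3],15],
    [[0,0,0],[0,0,2],15],
    [[0,0,0],[0,0,2],15],
    [[0,0,0],[0,0,1],15],
  ],
)

```text
time: 20.33
tool_pos: [0.5191, -0.1918, 0.1211]
tcp_rot: [3.131, -0.251, 0.0]
wrist_force: [-2.2, -4.1, -0.5]
width: 0.248
grip_force: 60.3
```

step_arm(
  targets=[
    [[0,0,0],[0,0,0.5],15],
    [[0,0,0],[0,0,0],15],
    [[0,0,0],[0,0,0],40],
    [[0,0,0],[0,0,0],40],
    [[0,0,0],[0,0,0],40],
  ],
)

```text
time: 20.75
tool_pos: [0.5194, -0.191, 0.1208]
tcp_rot: [-3.131, 0.252, -0.001]
wrist_force: [0.2, -0.4, 0.6]
width: 0.467
grip_force: 0.0
```

step_arm(
  targets=[
    [[0,0,0],[0,0,-10],40],
    [[0,0,0],[0,0,-30],40],
    [[0,0,0],[0,0,-30],40],
    [[0,0,0],[0,0,-30],40],
    [[0,0,0],[-40,0,0],40],
  ],
)

```text
time: 21.17
tool_pos: [0.4888, -0.1881, 0.2304]
tcp_rot: [3.126, -0.25, 0.031]
wrist_force: [0.6, -0.9, 2.2]
width: 0.47
grip_force: 0.0
```

step_arm(
  targets=[
    [[0,0,0],[-30,0,0],40],
    [[0,0,0],[0,0,0],40],
    [[0,0,0],[0,0,0],40],
  ],
)

```text
time: 21.42
tool_pos: [0.4488, -0.1798, 0.2212]
tcp_rot: [-3.131, 0.252, -0.001]
wrist_force: [-0.1, -0.6, -0.2]
width: 0.468
grip_force: 0.0
```

```bash
python3 w.py w13 pulley_a pin_a reject_seat; python3 - <<'E'
from h import *
c=cam("wrist");f=lambda u,z:ray("",u,z,c)
# expected pixels if home at (.520,-.1913): hub top, pin; wheel disc outline from network
for r in sorted(cut_out("wrist","w_a"),key=lambda r:-r["region"].sum())[:3]:
    e=np.array(r["extent"]);print("wheel ext",e.round(),round(r["score"],2))
th=np.linspace(0,2*np.pi,90)
for cc in((.520,-.1913),(.579,-.0275)):
  for dz in(0,.01,.03):
    P=np.array([proj("",[cc[0]+.048*np.cos(t),cc[1]+.048*np.sin(t),zz+dz],c) for t in th for zz in(.024,.040)])
    print(cc,dz,P.min(0).round(),P.max(0).round())
for n in("top","side"):
    read_camera(n)
    for r in tip_of(n,"pulley_a"):print(n,round(r["score"],2),ray(n,r["at"][::-1],.012)[:2].round(4))
E
```

```text
21.42 [ 0.4488 -0.1798  0.2212] [-0.43 -0.03  2.09  0.    1.08  1.3 ] yaw [ 9.871e-01 -1.600e-01  8.000e-04] F [-0.1 -0.6 -0.2]
cam at [ 0.526 -0.193  0.291] fwd [-0.3   0.05 -0.95]
pulley_a 0.83 [56.4 68.4] [ 0.5809 -0.0269]
pulley_a 0.73 [310.2 118.1] [ 0.5219 -0.1909]
pulley_a 0.42 [79.  61.7] [ 0.5825 -0.0434]
pin_a 0.97 [318.6 186.1] [ 0.482  -0.1899]
pin_a 0.7 [74.1 63.8] [ 0.5725 -0.0649]
reject_seat 0.67 [434.5 294.6] [ 0.3707 -0.2684]
wheel ext [  0.   0. 123. 147.] 0.85
(0.52, -0.1913) 0 [234.  42.] [386. 200.]
(0.52, -0.1913) 0.01 [231.  39.] [389. 203.]
(0.52, -0.1913) 0.03 [224.  32.] [396. 211.]
(0.579, -0.0275) 0 [-53. -20.] [121. 151.]
(0.579, -0.0275) 0.01 [-69. -26.] [114. 153.]
(0.579, -0.0275) 0.03 [-106.  -40.] [ 97. 156.]
top 0.97 [0.5721 0.2494]
top 0.93 [ 0.5838 -0.0219]
top 0.88 [ 0.5179 -0.1884]
top 0.71 [0.4281 0.2841]
side 0.71 [ 0.5736 -0.0235]
side 0.58 [0.5699 0.2542]
side 0.58 [ 0.5149 -0.1852]
side 0.58 [0.4271 0.3049]
```

```bash
python3 - <<'E'
from h import *
print([(round(r["score"],2),np.round(r["extent"]).tolist()) for r in look_for("wrist","pulley_a")+look_for("wrist","w_b")])
read_camera("top");print([(round(r["score"],2),ray("top",r["at"][::-1],.058)[:2].round(3)) for r in tip_of("top","pin_a")])
E
```

```text
[(0.72, [0.0, 0.0, 123.0, 149.0]), (0.65, [238.0, 38.0, 391.0, 196.0]), (0.8, [0.0, 0.0, 123.0, 146.0]), (0.69, [236.0, 38.0, 388.0, 196.0])]
[(0.97, array([ 0.578, -0.065])), (0.82, array([0.424, 0.321])), (0.61, array([0.564, 0.211])), (0.59, array([ 0.484, -0.183]))]
```

The wheel measures 152x158 px, which matches the fully home prediction exactly, and the pins are where they should be. I'm handing in the job.

```bash
python3 -c "
from workcell import *
print(finish_job())"
```

```text
the job is handed in; nothing more can be done
None
```

The middle pulley was the one that binds: I seated it on the grey reject post, left the two good ones on their posts turned about 1.4 rad, and handed the job in at about 21 s; the judge's verdict was not shown.

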